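# Load a printed handle into the cure station and start it

## Robot

A 6-joint arm with a two-finger parallel gripper is mounted at the origin on the work surface. World frame = base frame: x ahead of the robot, y to its left, z up, the work surface at z = 0. Lengths are in m, angles in rad, forces in N, time in s.
With the tool pointing down it reaches from about 0.325 to 0.75 m from the base axis. Payload 7.6 kg.
Tool frame: the origin (TCP) lies at the very end of the fingers, on their centre line; the grasp point (between the pads) lies 19 mm behind it; z points along the fingers, y is the line along which they close (so a half turn about z gives the same grasp; the last joint's range is limited). The gripper opens to 85 mm and grips with 20 to 120 N. Pads are 22 mm wide; open, the fingers measure 114 mm over their backs; the gripper's body (76 mm by 85 mm) begins 54 mm behind the grasp point. The pads swing forward as they close: fully open they stand 13 mm farther back than shut.
Start: joints at [-1.247, 0.052, 1.401, -0, 1.689, -0.07], TCP at [0.201, -0.485, 0.197] pointing down, gripper open.
Joint ranges: [-2.9, 2.9], [-0.91, 2.17], [0.12, 2.37], [-1.06, 4.2], [0.26, 2.73], [-2.93, 2.93]. Speed limits (rad/s): [2.57, 2.57, 3.01, 3.14, 3.14, 3.14].

## Interface

Orientations are given as a 3x3 rotation matrix whose columns are the frame's x, y, z axes.
In Python, from rig import * gives the robot as it stands.
- The arm moves only by the shell command python3 -m inch 'ROWS' [OPENING] [FORCE]. ROWS is JSON, one flat list of numbers, 6 for each row, row after row: the shift along the world's x, y, z each as a share of 1000 mm, from -1 to 1, then the turn, a rotation vector about the world's x, y, z each as a share of 180 degrees, from -1 to 1. A call has 1 to 8 rows; each row is the pose to reach, as a shift and turn from the pose commanded when the call began, turning the shorter way round; what a row does not reach only later rows make up. A row lasts 1/8 s, in which the tool goes at most 62.5 mm and 10.7 degrees, less where a joint would pass 70% of its speed; a pose out of reach is approached as far as the arm can. A call with a number of a shift or a turn outside -1 to 1 is refused whole. A call with a gripper value outside its range is refused whole. OPENING is the opening, from -1 (shut) to 1 (fully open), set as the call begins (- or left out, the last holds). The fingers move at their own pace and stop on an object; FORCE is the grip in N (left out, the last holds). Time passes only in rows, so rows that repeat a pose let the fingers close. It gives the time, the measured TCP pose, the force, the opening and the grip force at its end, in the units of the state.
- read_state(): the state, without advancing time (a new reading comes with each control period).
- read_camera(name): name is "scene" or "side" or "wrist"; returns a dict with "img" (420x560x3 uint8, red, green, blue), "intrinsics" (3x3 intrinsics, pixels), "distortion" ([k1, k2, p1, p2, k3] as OpenCV has them; the pictures are not rectified), "view" (4x4, takes a point from world to camera coordinates). Camera axes: x right, y down, z forward; pixel columns grow to the right and rows downward; lengths in m; the calibration is good to about 2 mm. A picture is of the moment at which its call begins. There is no depth.
- hand_in(): hands the job in; it is judged then, once.
Trained networks look in the newest picture that a camera, given by its name, has taken for a name from the list of things; names that differ only in an ending like _2 or _b are one class to them, and where a whole thing is asked for, a point or a joint stands for the part that bears it (a point fixed in the world has none). Each returns a list of dicts, best first, with "score" (0 to 1); they miss things now and then, are a little off and sometimes report something else, mostly with a low value. They report only what shows in the picture. A call takes as long as a camera call.
- find_in(camera, name): "extent" ([centre column, centre row, width, height] as shares, 0 to 1, of the picture: columns of its width, rows of its height, round what is visible of it).
- cut_out(camera, name): "mask" (420x560 bool, what is visible of it) and "extent" ([centre column, centre row, width, height] as shares, 0 to 1, of the picture: columns of its width, rows of its height, round what is visible of it).
The state is a dict: "clock": time; "joint_pos": joint angles; "qvel": joint speeds; "joint_torque": joint torques, N m; "position": TCP position; "tool_rot": TCP orientation; "ft_force": force on the tool from outside, world axes, zero at the start; "moment": the same for the moment, N m; "opening": finger opening in m; "finger_force": force on a finger pad.
Only numpy, scipy, OpenCV 4.12 (cv2) and the standard library are available. Lean on these libraries where they do the work, as an engineer would, in place of code of your own. Each camera call takes 0.05 s, during which the arm holds its last target. There are 200 camera calls.

## Task

Take the arched pull handle (the print with the open gap under its bar) out of the parts bin and stand it upright on its two feet in the middle of the cure station's pulled-out tray. Then let go of it, push the tray fully home under the amber hood and press the start button all the way down and release it. Leave the other prints in the bin and do not disturb the things standing about.

Things in the scene. Friction and masses are not known exactly. Their poses are not given: they have to be found in the camera images.
- arch: The handle to cure: a grey resin print shaped like a bridge, 110 long (its x) x 22 thick (its y) x 60 high. A 16 high bar across the top (44 to 60 above its feet) on two 18 wide legs, with a 74 wide gap beneath. Stands on its two feet in the bin at any yaw. Origin midway between the feet, at their underside. About 90 g.
- bin: White open parts bin, fixed, 280 (x) x 280 (y) x 55 high outside, walls and floor 5 thick. Origin at the centre of its underside. Holds four grey prints, one near the centre of each quarter. The bin and the station may stand on either side of the table.
- bracket: Grey L-shaped print in the bin: foot 95 (x) x 22 (y) x 16 high with a 16 wide, 64 high upright at its -x end. Origin at the centre of the foot's underside. Stays in the bin.
- bar: Grey solid bar print in the bin: 110 (x) x 22 (y) x 26 high with two small round bosses 6 high on top, no gap beneath. Origin at the centre of its underside. Stays in the bin.
- gear: Grey gear wheel print lying in the bin: 84 across the teeth, 18 thick, 28 wide hub up to 34 high. Origin at the centre of its underside. Stays in the bin.
- station: Cure station, fixed. Its x axis points from its open front into the chamber, z up; origin on the table. Chamber with amber clear hood: x 95 to 280, y -98 to 98, up to 115 high, open at the front; inside it is 184 wide and 111 high. Flat base 14 high from x -95 to 280, y -95 to 95. Black console x -80 to 50, y 97 to 163, 66 high, carrying the start button.
- tray (a joint): The tray's slide in m: 0 fully home in the chamber, up to 0.17 pulled out along the station's -x. Friction about 2 N.
- tray_mid (a point): Centre of the tray's floor on its upper surface, 24 above the table (moves with the tray; axes as the station's). Floor 158 x 158 inside a rim 8 high above the floor.
- tray_front (a point): Middle of the top edge of the tray's black front plate, on the plate's outer face (the side away from the chamber), 116 from tray_mid along the station's -x, 88 above the table. The plate is 150 wide (y), 8 thick and 70 high: push on it towards the chamber. With the tray home its inner face stands 23 before the hood's front edge.
- start (a joint): The start button's travel in m: 0 up, 0.006 fully down. A spring pushes it back; fully down takes 5 N.
- start_top (a point): Centre of the white start button's top, 34 across, pressed downward. It is on the console.
- resin: Bystander: black resin bottle, 68 across, 175 high, standing between bin and station. Origin at the centre of its underside.
- scraper: Bystander: spatula 200 long lying flat in the gap between bin and station.
- cup: Bystander: clear cup 80 across, 95 high.
- jar: Bystander: amber jar 80 across, 100 high.

How it is judged:
By the outcome, as a careful person would: the job done as asked, in the order asked, and still so for the second after the job is handed in, with the robot touching nothing.
It also fails if it takes over 64 s, if anything falls off the work surface, if the arm or the gripper's body presses on something with over 40 N, if the wrist force passes 120 N, or if a joint passes its speed limit or range.

## Working session

There is one attempt and no reset: what is moved stays moved. The work goes in short steps, Python scripts to look and compute and a shell command to move; the robot and the scene stay as the last step left them, time stands still between calls to the robot, and variables do not carry over. Pictures are saved under pics/ and viewed, at most 11 in all, crops included, and the job is handed in when it is done.

```bash
ls; mkdir -p pics
python3 - <<'E'
from rig import *
import cv2,numpy as np
ims=[]
for c in ("scene","side"):
    r=read_camera(c); cv2.imwrite(f"pics/{c}0.png",r["img"][:,:,::-1])
    print(c,np.round(r["intrinsics"],1).tolist(),r["distortion"],np.round(r["view"],4).tolist())
    for n in ("arch","bin","bracket","bar","gear","station","tray_mid","tray_front","start_top","resin","scraper","cup","jar"):
        print(n,[(round(d["score"],2),np.round(np.array(d["extent"])*[560,420,560,420]).tolist()) for d in find_in(c,n)[:2]])
print(read_state())
E
```

```text
pics
scene [[519.3, 0.0, 281.7], [0.0, 519.3, 207.7], [0.0, 0.0, 1.0]] [-0.14685017  0.          0.          0.          0.        ] [[0.2492, 0.9684, 0.0092, -0.123], [0.8279, -0.2081, -0.5208, -0.4297], [-0.5025, 0.1374, -0.8536, 1.9064], [0.0, 0.0, 0.0, 1.0]]
arch [(0.68, [345.0, 203.0, 37.0, 29.0])]
bin [(0.89, [361.0, 183.0, 103.0, 88.0])]
bracket [(0.61, [380.0, 169.0, 32.0, 14.0])]
bar [(0.61, [383.0, 201.0, 26.0, 27.0]), (0.58, [280.0, 186.0, 30.0, 50.0])]
gear [(0.63, [336.0, 172.0, 26.0, 21.0]), (0.33, [346.0, 202.0, 41.0, 29.0])]
station [(0.67, [224.0, 240.0, 93.0, 135.0])]
tray_mid [(0.89, [209.0, 201.0, 64.0, 57.0])]
tray_front [(0.9, [209.0, 200.0, 60.0, 61.0])]
start_top [(0.53, [207.0, 200.0, 62.0, 61.0])]
resin [(0.61, [292.0, 233.0, 26.0, 43.0])]
scraper [(0.63, [280.0, 184.0, 29.0, 53.0])]
cup []
jar [(0.66, [115.0, 215.0, 29.0, 34.0]), (0.47, [247.0, 180.0, 15.0, 13.0])]
side [[473.1, 0.0, 286.1], [0.0, 473.1, 215.1], [0.0, 0.0, 1.0]] [0.02247648 0.         0.         0.         0.        ] [[-0.9806, -0.1951, -0.0191, 0.5381], [-0.1322, 0.7301, -0.6705, 0.1251],
[... 732 characters left out ...]
        1.68859144e+00, -7.02568058e-02]), 'qvel': array([-0.000881  ,  0.00048455,  0.00077679,  0.00071257,  0.00137065,
        0.00081488]), 'joint_torque': array([ 1.18076754e-03, -3.81532645e+01, -3.60309792e+01,  1.67521591e-05,
        2.26475545e-04,  4.01241110e-06]), 'position': array([ 0.20146379, -0.48483568,  0.19711812]), 'tool_rot': array([[ 9.23481808e-01,  3.83642216e-01,  3.27034292e-05],
       [ 3.83642217e-01, -9.23481804e-01, -8.54251308e-05],
       [-2.57166473e-06,  9.14349703e-05, -9.99999996e-01]]), 'ft_force': array([0.88932227, 0.25457548, 0.62455721]), 'moment': array([ 0.00093563, -0.06782111,  0.01004567]), 'finger_force': 0.0, 'opening': 0.08533808546681458}
```

Run:
```python
import cv2
a=cv2.imread("pics/scene0.png")[120:320,90:450]; b=cv2.imread("pics/side0.png")[90:430,190:380]
cv2.imwrite("pics/sc1.png",cv2.resize(a,None,fx=2.2,fy=2.2,interpolation=cv2.INTER_CUBIC))
cv2.imwrite("pics/si1.png",cv2.resize(b,None,fx=1.75,fy=1.75,interpolation=cv2.INTER_CUBIC))
```

```text
(no output)
```

View pics/sc1.png

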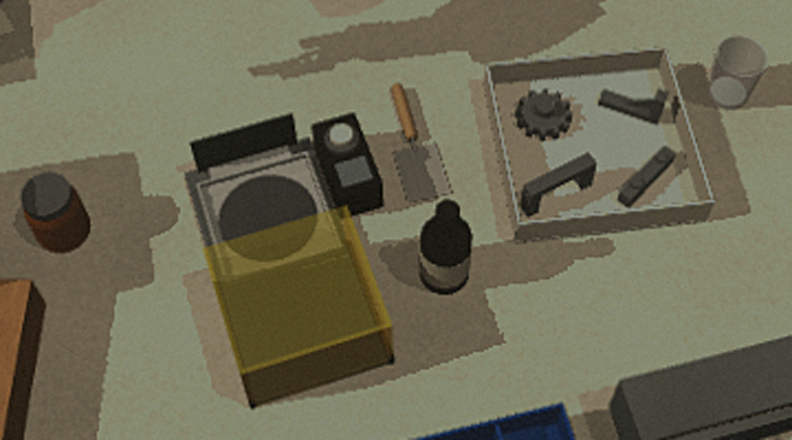

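View pics/si1.png

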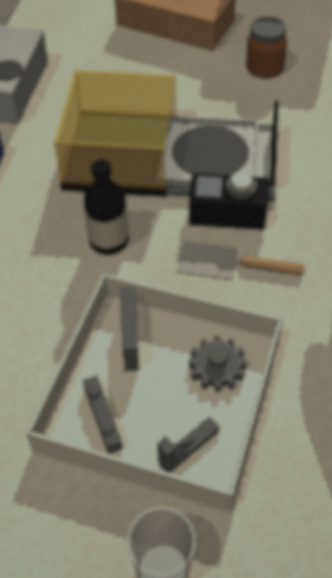

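The scene view shows the station on the left, with the tray out toward the top and the button at crop (341,134). The bin is on the right with the arch at crop (558,182), and the bottle and scraper are in between. The side view agrees. Next I fit the poses from hand-picked points.

```bash
cat > h.py <<'E'
import numpy as np,cv2
from rig import *
def ray(r,px):
    u=cv2.undistortPoints(np.array(px,float).reshape(-1,1,2),r["intrinsics"],np.array(r["distortion"])).reshape(-1,2)
    R=r["view"][:3,:3];c=-R.T@r["view"][:3,3]
    return c,np.c_[u,np.ones(len(u))]@R
def onz(r,px,z):
    c,d=ray(r,px); return c+d*((z-c[2])/d[:,2])[:,None]
def proj(r,P):
    R=r["view"][:3,:3]
    return cv2.projectPoints(np.array(P,float).reshape(-1,1,3),cv2.Rodrigues(R)[0],r["view"][:3,3],r["intrinsics"],np.array(r["distortion"]))[0].reshape(-1,2)
E
python3 - <<'E'
from h import *
from scipy.optimize import least_squares
s=read_camera("scene");d=read_camera("side")
S=lambda p:np.array(p)/2.2+[90,120]; D=lambda p:np.array(p)/1.75+[190,90]
# station pts: model, cam, pixel ; t = tray pull unknown
M=[((95,98,115),s,S((348,208))),((95,-98,115),s,S((205,243))),((280,98,115),s,S((391,322))),((280,-98,115),s,S((245,362))),
((280,-98,115),d,D((78,73))),((95,-98,115),d,D((175,77)))]
T=[((-116,75,88),s,S((294,117))),((-116,-75,88),s,S((192,143)))]
B=[(s,S((341,134))),(d,D((241,183)))]
def res(p):
    x,y,a,t,bx,by=p;c,q=np.cos(a),np.sin(a)
    W=lambda m:[x+c*m[0]-q*m[1],y+q*m[0]+c*m[1],m[2]]
    o=[]
    for m,r,u in M:o.append(proj(r,W(np.array(m)/1e3))[0]-u)
    for m,r,u in T:o.append(proj(r,W(np.array([m[0]/1e3+t,m[1]/1e3,m[2]/1e3])))[0]-u)
    for r,u in B:o.append(proj(r,W([bx,by,.076]))[0]-u)
    return np.concatenate(o)
print("hood rough",onz(s,[m[2] for m in M[:4]],.115).round(3).tolist())
print("btn rough",onz(s,[B[0][1]],.075).round(3),onz(d,[B[1][1]],.075).round(3))
f=least_squares(res,[.6,-.2,.3,0,0,.13],x_scale=.1);print(f.x.round(4),f.fun.reshape(-1,2).round(1).tolist())
print("bin rim scene",onz(s,[S(p) for p in((488,66),(664,49),(714,203))],.055).round(3).tolist())
print("bin rim side",onz(d,[D(p) for p in((105,278),(280,322),(233,495),(33,435))],.055).round(3).tolist())
print("arch top scene ends",onz(s,[S(p) for p in((524,186),(593,156))],.065).round(3).tolist())
print("arch side",onz(d,[D(p) for p in((128,288),(132,335))],.065).round(3).tolist())
for n,z in(("resin",.0875),("jar",.05),("cup",.0475),("scraper",.005)):
    for nm,r in(("scene",s),("side",d)):
        l=find_in(nm,n)
        if l: print(n,nm,onz(r,[np.array(l[0]["extent"][:2])*[560,420]],z).round(3).tolist())
E
```

```text
hood rough [[0.584, -0.124, 0.115], [0.59, -0.315, 0.115], [0.757, -0.108, 0.115], [0.766, -0.294, 0.115]]
btn rough [[ 0.44  -0.104  0.075]] [[ 0.446 -0.103  0.075]]
[ 0.4874 -0.2268  0.0933  0.0359 -0.0319  0.1271] [[0.4, -3.5], [-0.1, 0.3], [1.8, -0.5], [-1.1, 3.4], [-0.8, -2.3], [1.7, -1.7], [1.0, -1.1], [0.5, 0.5], [0.5, 0.8], [0.8, -0.3]]
bin rim scene [[0.359, 0.136, 0.055], [0.392, 0.406, 0.055], [0.665, 0.376, 0.055]]
bin rim side [[0.623, 0.114, 0.055], [0.354, 0.147, 0.055], [0.383, 0.415, 0.055], [0.651, 0.384, 0.055]]
arch top scene ends [[0.579, 0.123, 0.065], [0.555, 0.233, 0.065]]
arch side [[0.582, 0.134, 0.065], [0.557, 0.214, 0.065]]
resin scene [[0.657, -0.014, 0.087]]
resin side [[0.644, 0.008, 0.088]]
jar scene [[0.457, -0.513, 0.05]]
jar side [[0.453, -0.495, 0.05]]
cup scene [[0.45, 0.509, 0.048]]
cup side [[0.457, 0.484, 0.047]]
scraper scene [[0.435, 0.013, 0.005]]
scraper side [[0.432, 0.005, 0.005]]
```

```bash
python3 -m inch '[0.05,0.06,0.06,0,0,0, 0.08,0.1,0.1,0,0,0, 0.12,0.14,0.14,0,0,0, 0.15,0.18,0.15,0,0,0, 0.17,0.22,0.15,0,0,0, 0.18,0.26,0.15,0,0,0, 0.18,0.26,0.15,0,0,0, 0.18,0.26,0.15,0,0,0]' 1
python3 - <<'E'
from h import *
r=read_camera("wrist");cv2.imwrite("pics/w1.png",r["img"][:,:,::-1])
print(r["intrinsics"],r["view"].round(3).tolist(),r["distortion"]);print(read_state()["position"])
E
```

```text
clock: 2.9
position: [0.3814, -0.2251, 0.3471]
tool_rot: [[0.923, 0.384, -0.0], [0.384, -0.923, -0.0], [-0.0, 0.0, -1.0]]
ft_force: [-0.2, -0.3, 0.2]
opening: 0.0855
finger_force: 0.0
[[329.96158728   0.         285.85322784]
 [  0.         329.96158728 210.19746286]
 [  0.           0.           1.        ]] [[0.384, -0.923, 0.0, -0.355], [-0.889, -0.369, 0.272, 0.18], [-0.251, -0.104, -0.962, 0.595], [0.0, 0.0, 0.0, 1.0]] [-0.05810521  0.          0.          0.          0.        ]
[ 0.38117385 -0.22555825  0.346884  ]
```

View pics/w1.png

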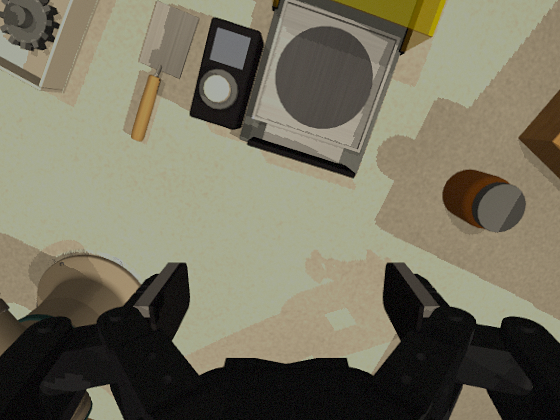

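The wrist view shows the tray disc centre at (324,77), the button at (217,90), and the front plate running from (248,142) to (355,172).

Run:
```python
from h import *
r=read_camera("wrist")
R=r["view"][:3,:3];print("cam",-R.T@r["view"][:3,3])
print("tray_mid",onz(r,[(324,77)],.024).round(4).tolist())
p=onz(r,[(248,146),(354,176)],.088);print("plate",p.round(4).tolist(),np.linalg.norm(p[1]-p[0]),np.degrees(np.arctan2(*(p[0]-p[1])[[1,0]])))
p=onz(r,[(248,146),(354,176)],.018);print("plate lo",p.round(4).tolist(),np.linalg.norm(p[1]-p[0]))
m=(r["img"].min(2)>170).astype(np.uint8);m[:,:190]=0;m[:,245:]=0;m[125:]=0
n,l,st,ce=cv2.connectedComponentsWithStats(m);i=1+st[1:,4].argmax();print(st[i],ce[i],onz(r,[ce[i]],.075).round(4))
q=onz(r,[(190,117),(243,129),(214,17),(263,29)],.066);print("console top?",q.round(4).tolist())
```

```text
cam [ 0.44520539 -0.20015968  0.52320735]
tray_mid [[0.5178, -0.2288, 0.024]]
plate [[0.393, -0.1683, 0.088], [0.4102, -0.3131, 0.088]] 0.14577537915115157 96.80066565529201
plate lo [[0.3846, -0.1632, 0.018], [0.4046, -0.3312, 0.018]] 0.16922230973577904Traceback (most recent call last):
  File "<stdin>", line 8, in <module>
ValueError: attempt to get argmax of an empty sequence
```

```bash
python3 -m inch '[0.02,0.05,0,0,0,0.05, 0.04,0.1,0,0,0,0.11, 0.07,0.15,0,0,0,0.16, 0.1,0.2,0,0,0,0.22, 0.13,0.25,-0.01,0,0,0.28, 0.16,0.29,-0.03,0,0,0.34, 0.18,0.31,-0.045,0,0,0.4, 0.19,0.325,-0.047,0,0,0.444]' - >/dev/null;  python3 -m inch '[0,0,0,0,0,0,0,0,0,0,0,0]'
python3 - <<'E'
from h import *
r=read_camera("wrist");cv2.imwrite("pics/w2.png",r["img"][:,:,::-1])
print([(d["score"],np.array(d["extent"])*[560,420,560,420]) for d in find_in("wrist","arch")])
E
```

```text
clock: 4.25
position: [0.5715, 0.0989, 0.3004]
tool_rot: [[-0.212, 0.977, 0.0], [0.977, 0.212, -0.0], [-0.0, 0.0, -1.0]]
ft_force: [-0.2, 0.3, 0.5]
opening: 0.0856
finger_force: 0.0
[(0.6, array([299.208, 107.898,  24.192,  93.996]))]
```

View pics/w2.png

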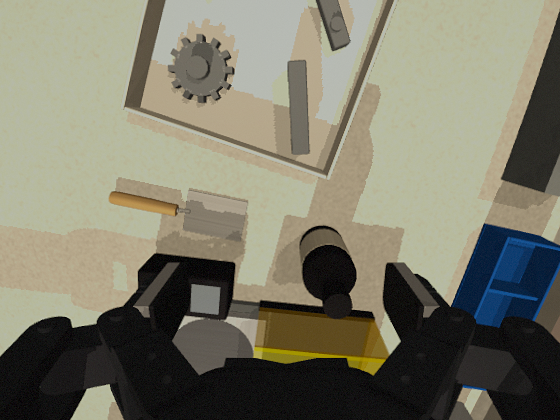

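The arch's top bar shows cleanly here, from (297,61) to (301,153).

Run:
```python
from h import *
r=read_camera("wrist")
m=cut_out("wrist","arch")[0]["mask"].astype(np.uint8)
for b in (cv2.boxPoints(cv2.minAreaRect(cv2.findNonZero(m))),np.array([(288,61),(306,61),(310,152.5),(292,154)])):
    p=onz(r,b,.065)[:,:2];e=[np.linalg.norm(p[i]-p[i-1]) for i in range(4)]
    k=int(np.argmax(e));v=p[k]-p[k-1];print(b.round(1).tolist(),p.mean(0).round(4),np.round(e,4),np.degrees(np.arctan2(v[1],v[0])))
print("binrim",onz(r,[(126,107),(328,177)],.055).round(3).tolist())
w=onz(r,[(327,229)],.0).round(3);print(w)
```

```text
[[286.3999938964844, 61.099998474121094], [305.6000061035156, 60.400001525878906], [309.0, 153.89999389648438], [289.70001220703125, 154.60000610351562]] [0.5692 0.1782] [0.1086 0.0224 0.1086 0.0239] 104.49731697363153
[[288.0, 61.0], [306.0, 61.0], [310.0, 152.5], [292.0, 154.0]] [0.5707 0.1791] [0.1081 0.0209 0.1063 0.0224] 105.01008326990566
binrim [[0.36, 0.137, 0.055], [0.627, 0.104, 0.055]]
[[0.654 0.018 0.   ]]
```

```bash
python3 -m inch '[-0.001,0.04,0,0,0,0.007, -0.001,0.08,-0.02,0,0,0.014, -0.001,0.08,-0.07,0,0,0.014, -0.001,0.08,-0.12,0,0,0.014, -0.001,0.08,-0.16,0,0,0.014, -0.001,0.08,-0.19,0,0,0.014, -0.001,0.08,-0.2,0,0,0.014, -0.001,0.08,-0.2,0,0,0.014]' 0.25 30
python3 - <<'E'
from h import *
r=read_camera("wrist");cv2.imwrite("pics/w3.png",r["img"][:,:,::-1])
E
```

```text
clock: 5.45
position: [0.5706, 0.18, 0.1006]
tool_rot: [[-0.258, 0.966, 0.0], [0.966, 0.258, 0.0], [-0.0, 0.0, -1.0]]
ft_force: [-0.2, 0.5, 0.1]
opening: 0.0535
finger_force: 0.0
```

View pics/w3.png

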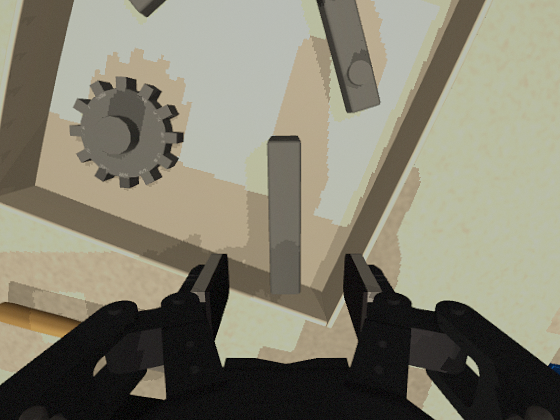

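The arch sits centred between the fingers and aligned with them, so I descend and grip.

```bash
python3 -m inch '[0,0,-0.02,0,0,0, 0,-0.001,-0.045,0,0,0, 0,-0.001,-0.06,0,0,0, 0,-0.001,-0.066,0,0,0, 0,-0.001,-0.066,0,0,0]' && python3 -m inch '[0,0,0,0,0,0,0,0,0,0,0,0,0,0,0,0,0,0,0,0,0,0,0,0,0,0,0,0,0,0,0,0,0,0,0,0]' -1 35
```

```text
clock: 6.12
position: [0.5708, 0.1793, 0.0347]
tool_rot: [[-0.259, 0.966, 0.001], [0.966, 0.259, 0.0], [-0.0, 0.001, -1.0]]
ft_force: [0.4, -0.1, -0.1]
opening: 0.0531
finger_force: 0.0
clock: 6.88
position: [0.5705, 0.1792, 0.0341]
tool_rot: [[-0.259, 0.966, 0.0], [0.966, 0.259, 0.0], [0.0, 0.0, -1.0]]
ft_force: [-0.7, -0.2, -0.1]
opening: 0.0001
finger_force: 0.0
```

Run:
```python
from h import *
r=read_camera("wrist");s=read_camera("side");c=read_camera("scene")
a=cv2.resize(s["img"][235:375,195:365],None,fx=2.6,fy=2.6)[:364,:400];b=cv2.resize(c["img"][120:260,290:430],(364,364))
cv2.imwrite("pics/w4.png",np.hstack([cv2.resize(a,(400,364)),b])[:,:,::-1]);cv2.imwrite("pics/w5.png",r["img"][:,:,::-1])
```

```text
(no output)
```

View pics/w5.png

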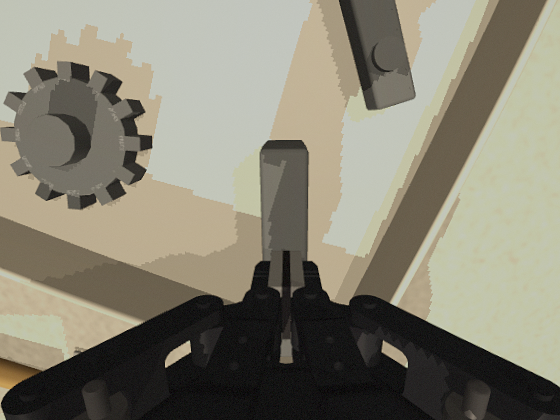

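View pics/w4.png

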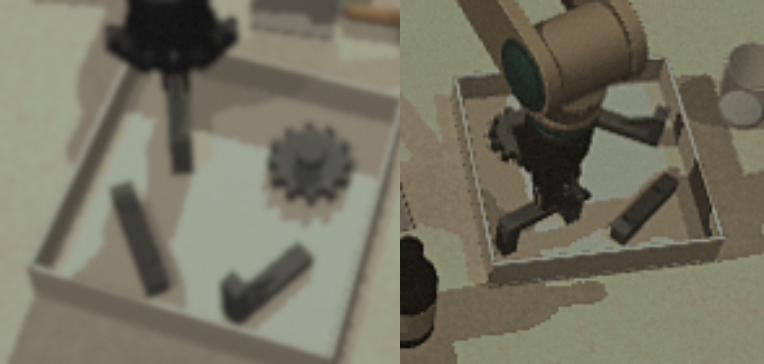

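The fingers are shut (opening 0), although the arch looks unmoved. I check the geometry.

Run:
```python
from h import *
r=read_camera("wrist");st=read_state()
print(st["opening"],st["finger_force"],st["position"],st["ft_force"])
print("cam",(-r["view"][:3,:3].T@r["view"][:3,3]).round(3))
for z in(.065,.06,.05,.036): print(z,onz(r,[(260,150),(308,150)],z).round(4).tolist())
a=np.radians(105);u=np.array([np.cos(a),np.sin(a),0])
c=np.array([.570,.1785,.065]);print("arch ends top",proj(r,[c+.055*u,c,c-.055*u]).round(0).tolist())
for k in (0,.02,.04,.06): print("tcp+",k,proj(r,st["position"]+[0,0,k]).round(0).tolist())
```

```text
-0.00019956409842769533 0.0 [0.57045631 0.17916026 0.03410166] [ 0.50344686 -0.2829963   0.2999852 ]
cam [0.553 0.245 0.21 ]
0.065 [[0.5456, 0.2285, 0.065], [0.5659, 0.2339, 0.065]]
0.06 [[0.5454, 0.228, 0.06], [0.5663, 0.2336, 0.06]]
0.05 [[0.5449, 0.2268, 0.05], [0.5672, 0.2328, 0.05]]
0.036 [[0.5442, 0.2253, 0.036], [0.5684, 0.2318, 0.036]]
arch ends top [[284.0, 149.0], [284.0, 265.0], [285.0, 359.0]]
tcp+ 0 [[286.0, 241.0]]
tcp+ 0.02 [[286.0, 255.0]]
tcp+ 0.04 [[286.0, 272.0]]
tcp+ 0.06 [[286.0, 295.0]]
```

Backing the tips out of the wrist images (pad separation and rows) puts the real fingertips about 35 mm above the stated TCP. They would then have closed just above the bar. Lowering 25 mm more is safe under either reading, because even the stated TCP stays above the bin floor. I open first, then lower and regrip.

```bash
python3 -m inch '[0,0,0,0,0,0,0,0,0,0,0,0,0,0,0,0,0,0,0,0,0,0,0,0]' 0.2 && python3 -m inch '[0,0,-0.01,0,0,0, 0,0,-0.018,0,0,0, 0,0,-0.025,0,0,0, 0,0,-0.025,0,0,0]' && python3 -m inch '[0,0,0,0,0,0,0,0,0,0,0,0,0,0,0,0,0,0,0,0,0,0,0,0,0,0,0,0,0,0,0,0,0,0,0,0]' -1 35
```

```text
clock: 7.58
position: [0.5705, 0.1792, 0.0341]
tool_rot: [[-0.259, 0.966, 0.0], [0.966, 0.259, 0.0], [0.0, 0.0, -1.0]]
ft_force: [0.4, 0.9, 0.3]
opening: 0.0515
finger_force: 0.0
clock: 8.07
position: [0.5698, 0.179, 0.008]
tool_rot: [[-0.259, 0.966, -0.002], [0.966, 0.259, -0.0], [0.0, -0.002, -1.0]]
ft_force: [0.1, -0.6, -0.4]
opening: 0.0516
finger_force: 0.0
clock: 8.82
position: [0.5708, 0.1792, 0.0096]
tool_rot: [[-0.259, 0.966, 0.001], [0.966, 0.259, 0.0], [-0.0, 0.001, -1.0]]
ft_force: [0.5, 0.4, 4.1]
opening: 0.0217
finger_force: 37.9
```

The arch is gripped, with the opening at 21.7 mm. Its feet are about 4.6 mm below the stated TCP, so the placing height is about z = 0.029. I lift it.

```bash
python3 -m inch '[0,0,0.02,0,0,0, 0,0,0.05,0,0,0, 0,0,0.09,0,0,0, 0,0,0.14,0,0,0, 0,0,0.19,0,0,0, 0,0,0.22,0,0,0, 0,0,0.22,0,0,0]' && python3 -m inch '[-0.01,-0.03,0,0,0,-0.04, -0.02,-0.07,0,0,0,-0.08, -0.03,-0.11,0,0,0,-0.13, -0.04,-0.15,0,0,0,-0.18, -0.05,-0.2,0,0,0,-0.23, -0.06,-0.25,0,0,0,-0.28, -0.06,-0.29,0,0,0,-0.33, -0.06,-0.33,0,0,0,-0.38]' && python3 -m inch '[0.002,-0.03,0,0,0,-0.05, 0.005,-0.06,0,0,0,-0.1, 0.007,-0.078,0,0,0,-0.15, 0.007,-0.078,0,0,0,-0.17, 0.007,-0.078,0,0,0,-0.17]'
```

```text
clock: 9.7
position: [0.5713, 0.1794, 0.2331]
tool_rot: [[-0.259, 0.966, 0.006], [0.966, 0.259, 0.001], [-0.0, 0.006, -1.0]]
ft_force: [0.3, -0.1, -1.5]
opening: 0.0212
finger_force: 37.3
clock: 10.7
position: [0.5095, -0.152, 0.2275]
tool_rot: [[0.806, 0.592, -0.002], [0.592, -0.806, 0.001], [-0.001, -0.002, -1.0]]
ft_force: [0.4, 0.1, -0.7]
opening: 0.0211
finger_force: 37.4
clock: 11.32
position: [0.5168, -0.2287, 0.2275]
tool_rot: [[0.994, 0.105, -0.003], [0.105, -0.994, 0.001], [-0.002, -0.002, -1.0]]
ft_force: [0.5, 0.8, -0.4]
opening: 0.0211
finger_force: 37.4
```

Run:
```python
from h import *
r=read_camera("wrist");cv2.imwrite("pics/w6.png",r["img"][:,:,::-1])
s=read_state();print(s["position"],s["tool_rot"].round(3).tolist(),s["joint_pos"].round(2),s["opening"],s["finger_force"])
```

```text
[ 0.51697382 -0.22855729  0.22785256] [[0.994, 0.106, -0.002], [0.106, -0.994, 0.001], [-0.002, -0.001, -1.0]] [-0.48  0.16  1.22 -0.    1.76  0.98] 0.02131305485561463 37.354499101638794
```

View pics/w6.png

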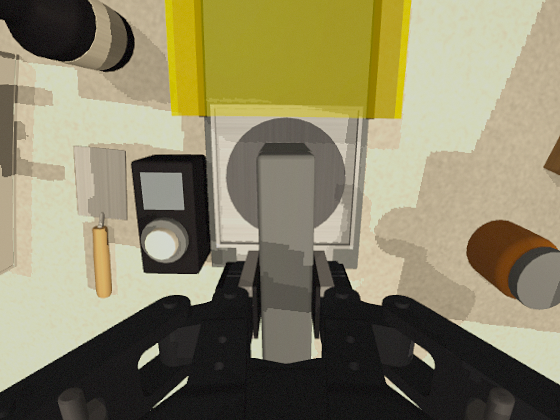

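The arch is held level and aligned with the tray. The disc centre is at about (286,177), the button top at (160,241), and the console is at left.

Run:
```python
from h import *
r=read_camera("wrist")
p=onz(r,[(286,177),(228,177),(345,177)],.024);print("disc",p.round(4).tolist())
print("tray rim front corners",onz(r,[(217,243),(355,245)],.032).round(4).tolist(),"back",onz(r,[(216,108),(362,108)],.032).round(4).tolist())
m=cv2.cvtColor(r["img"],cv2.COLOR_RGB2GRAY);w=m[215:270,135:190];print(w.max())
b=(w>185).astype(np.uint8);n,l,s,ce=cv2.connectedComponentsWithStats(b);i=1+s[1:,4].argmax();print(s[i],ce[i]+[135,215])
for z in(.07,.076,.082): print(onz(r,[ce[i]+[135,215]],z).round(4))
print("console top corners",onz(r,[(133,160),(207,156),(201,270),(144,272)],.066).round(4).tolist())
```

```text
disc [[0.5187, -0.2292, 0.024], [0.5115, -0.1619, 0.024], [0.526, -0.2977, 0.024]]
tray rim front corners [[0.431, -0.1546, 0.032], [0.4462, -0.3211, 0.032]] back [[0.5876, -0.1454, 0.032], [0.6044, -0.3031, 0.032]]
221
[ 10  16  31  29 690] [160.02753623 244.64057971]
[[ 0.438 -0.099  0.07 ]]
[[ 0.4407 -0.1013  0.076 ]]
[[ 0.4433 -0.1035  0.082 ]]
console top corners [[0.5275, -0.069, 0.066], [0.5393, -0.1458, 0.066], [0.4105, -0.1442, 0.066], [0.4004, -0.0788, 0.066]]
```

```bash
python3 -m inch '[0,0,-0.05,0,0,0, 0.001,0,-0.1,0,0,0, 0.002,0,-0.14,0,0,0, 0.002,0,-0.17,0,0,0, 0.002,0,-0.185,0,0,0, 0.002,0,-0.192,0,0,0, 0.002,0,-0.196,0,0,0, 0.002,0,-0.196,0,0,0]' && python3 -m inch '[0,0,-0.001,0,0,0,0,0,-0.002,0,0,0,0,0,-0.002,0,0,0]'
```

```text
clock: 12.42
position: [0.5199, -0.229, 0.0339]
tool_rot: [[0.994, 0.105, 0.001], [0.105, -0.994, -0.001], [0.001, 0.001, -1.0]]
ft_force: [0.1, 0.7, 0.2]
opening: 0.0212
finger_force: 37.3
clock: 12.8
position: [0.5195, -0.2288, 0.0312]
tool_rot: [[0.995, 0.105, 0.0], [0.105, -0.995, -0.0], [0.0, 0.0, -1.0]]
ft_force: [-0.4, -0.0, -0.6]
opening: 0.0211
finger_force: 37.3
```

```bash
python3 -m inch '[0,0,-0.001,0,0,0,0,0,-0.002,0,0,0,0,0,-0.002,0,0,0]'; python3 -m inch '[0,0,-0.001,0,0,0,0,0,-0.001,0,0,0]'
```

```text
clock: 13.18
position: [0.5194, -0.2288, 0.029]
tool_rot: [[0.995, 0.105, -0.0], [0.105, -0.995, 0.0], [-0.0, -0.0, -1.0]]
ft_force: [-0.2, 0.2, -1.0]
opening: 0.0212
finger_force: 37.3
clock: 13.42
position: [0.5197, -0.2289, 0.0286]
tool_rot: [[0.995, 0.105, 0.001], [0.105, -0.995, -0.0], [0.001, 0.0, -1.0]]
ft_force: [-0.8, 1.7, 3.1]
opening: 0.0211
finger_force: 37.7
```

Feet touch at 3 N. I release, rise and move round to the front of the plate.

```bash
python3 -m inch '[0,0,0.001,0,0,0,0,0,0.001,0,0,0,0,0,0.001,0,0,0,0,0,0.001,0,0,0]' 0.1 && python3 -m inch '[0,0,0.02,0,0,0, 0,0,0.05,0,0,0, 0,0,0.09,0,0,0, 0,0,0.13,0,0,0, 0,0,0.17,0,0,0, 0,0,0.17,0,0,0]' && python3 -m inch '[-0.04,-0.004,0,0,0,0, -0.08,-0.008,0,0,0,0, -0.12,-0.012,0,0,0,0, -0.16,-0.016,0,0,0,0, -0.175,-0.019,0,0,0,0, -0.175,-0.019,0,0,0,0]' -1
python3 - <<'E'
from h import *
r=read_camera("wrist");cv2.imwrite("pics/w7.png",r["img"][:,:,::-1])
print(read_state()["position"])
E
```

```text
clock: 13.92
position: [0.5194, -0.2288, 0.029]
tool_rot: [[0.995, 0.105, -0.0], [0.105, -0.995, -0.0], [-0.0, 0.0, -1.0]]
ft_force: [-0.3, -0.4, -0.6]
opening: 0.0469
finger_force: 0.0
clock: 14.68
position: [0.5209, -0.2296, 0.2034]
tool_rot: [[0.994, 0.105, 0.007], [0.105, -0.995, -0.004], [0.006, 0.004, -1.0]]
ft_force: [0.5, -0.1, 0.5]
opening: 0.0468
finger_force: 0.0
clock: 15.42
position: [0.3443, -0.248, 0.1988]
tool_rot: [[0.995, 0.103, 0.0], [0.103, -0.995, 0.0], [0.0, 0.0, -1.0]]
ft_force: [-0.3, 0.2, 0.3]
opening: -0.0
finger_force: 0.0
[ 0.34486102 -0.24786152  0.198847  ]
```

View pics/w7.png

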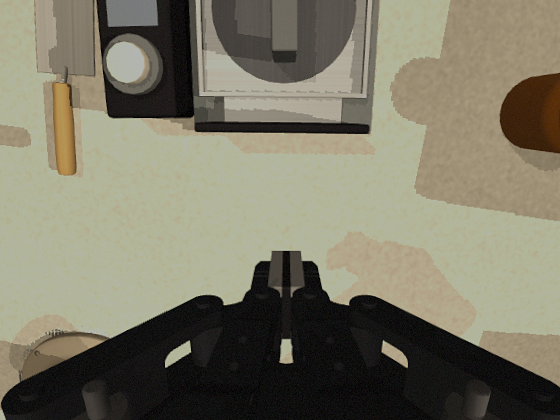

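The arch stands upright on the disc at (285,25). The plate's outer edge lies at row 132, square to the tool. I descend and push.

```bash
python3 -m inch '[0,0,-0.04,0,0,0, 0,0,-0.09,0,0,0, 0,0,-0.14,0,0,0, 0,0,-0.167,0,0,0, 0,0,-0.169,0,0,0]' && python3 -m inch '[0.015,0.002,0,0,0,0, 0.03,0.003,0,0,0,0, 0.038,0.004,0,0,0,0, 0.042,0.004,0,0,0,0, 0.045,0.005,0,0,0,0, 0.049,0.005,0,0,0,0, 0.054,0.006,0,0,0,0, 0.06,0.006,0,0,0,0]' && python3 -m inch '[0.008,0.001,0,0,0,0, 0.018,0.002,0,0,0,0, 0.03,0.003,0,0,0,0, 0.042,0.004,0,0,0,0, 0.054,0.006,0,0,0,0, 0.066,0.007,0,0,0,0, 0.076,0.008,0,0,0,0, 0.082,0.009,0,0,0,0]'
```

```text
clock: 16.1
position: [0.344, -0.2465, 0.0279]
tool_rot: [[0.994, 0.106, -0.004], [0.106, -0.994, 0.003], [-0.003, -0.004, -1.0]]
ft_force: [-0.4, -0.4, 0.2]
opening: -0.0001
finger_force: 0.0
clock: 17.1
position: [0.4046, -0.2416, 0.0301]
tool_rot: [[0.995, 0.104, -0.0], [0.104, -0.995, 0.0], [-0.0, -0.0, -1.0]]
ft_force: [-0.9, 1.4, -0.6]
opening: 0.0002
finger_force: 0.9
clock: 18.1
position: [0.4872, -0.2328, 0.0302]
tool_rot: [[0.994, 0.105, 0.0], [0.105, -0.994, -0.0], [0.0, 0.0, -1.0]]
ft_force: [-1.4, -1.2, -0.2]
opening: -0.0004
finger_force: 0.9
```

```bash
python3 -m inch '[0.008,0.001,0,0,0,0, 0.018,0.002,0,0,0,0, 0.028,0.003,0,0,0,0, 0.038,0.004,0,0,0,0, 0.046,0.005,0,0,0,0, 0.053,0.006,0,0,0,0, 0.058,0.006,0,0,0,0, 0.062,0.0065,0,0,0,0]' && python3 -m inch '[0.002,0,0,0,0,0, 0.004,0,0,0,0,0, 0.006,0.0005,0,0,0,0, 0.008,0.001,0,0,0,0]'
```

```text
clock: 19.1
position: [0.5439, -0.2263, 0.03]
tool_rot: [[0.994, 0.104, -0.012], [0.104, -0.995, 0.001], [-0.012, -0.003, -1.0]]
ft_force: [-38.9, 1.8, 21.3]
opening: -0.0
finger_force: 19.6
clock: 19.6
position: [0.5432, -0.2262, 0.0301]
tool_rot: [[0.994, 0.101, -0.033], [0.102, -0.995, 0.003], [-0.032, -0.006, -0.999]]
ft_force: [-78.2, 2.8, 41.9]
opening: -0.0001
finger_force: 39.5
```

It hit a hard stop, and the load is on the fingers rather than the body. I back off and check where the tray is.

```bash
python3 -m inch '[-0.02,-0.002,0,0,0,0, -0.06,-0.006,0,0,0,0, -0.1,-0.01,0.02,0,0,0, -0.14,-0.014,0.06,0,0,0, -0.17,-0.018,0.11,0,0,0, -0.19,-0.02,0.15,0,0,0, -0.19,-0.02,0.17,0,0,0, -0.19,-0.02,0.17,0,0,0]'
python3 - <<'E'
from h import *
r=read_camera("wrist");s=read_camera("scene");d=read_camera("side")
a=r["img"][:300,90:470];b=cv2.resize(s["img"][165:315,165:305],(373,400));c=cv2.resize(d["img"][110:220,210:370],(427,293))
im=np.zeros((600,800,3),np.uint8);im[:300,:380]=a;im[:400,385:758]=b;im[300:593,0:380]=c[:,:380]
cv2.imwrite("pics/w8.png",im[:,:,::-1])
E
```

```text
clock: 20.6
position: [0.3673, -0.2457, 0.2019]
tool_rot: [[0.994, 0.105, 0.004], [0.105, -0.995, -0.002], [0.003, 0.003, -1.0]]
ft_force: [0.0, 0.7, -0.7]
opening: 0.0002
finger_force: 0.0
```

View pics/w8.png

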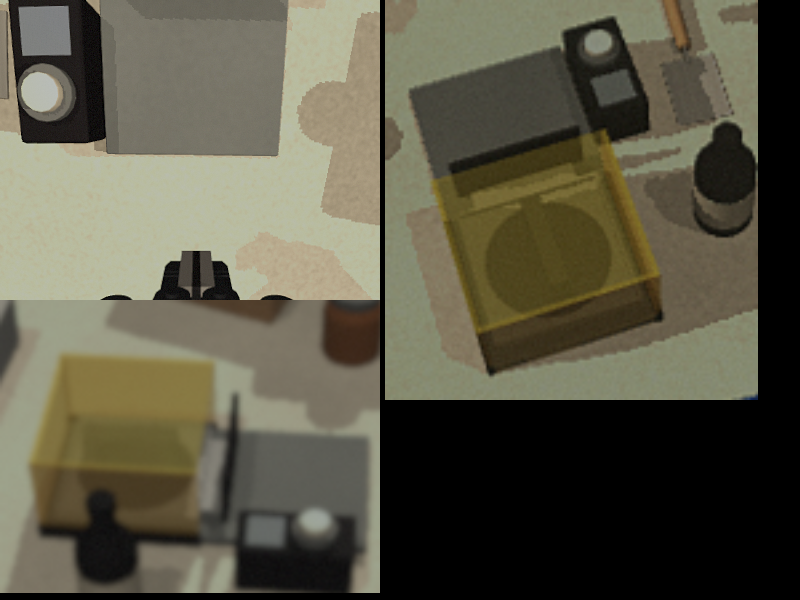

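The tray looks home, with the arch standing inside under the hood (scene panel (545,235)). I check its travel numerically and get the button position.

Run:
```python
from h import *
r=read_camera("wrist");s=read_camera("scene")
q=onz(r,[(196,153),(368,156)],.014);print("base front",q.round(4).tolist(),np.linalg.norm(q[0]-q[1]))
v=(q[0]-q[1])[:2];v/=np.linalg.norm(v);u=np.array([v[1],-v[0]]);o=q.mean(0)[:2]+.095*u;print("u",u,"origin",o)
P=np.array([(449,161),(580,127)])
p=onz(s,[((x-385)/2.664+165,y/2.667+165) for x,y in P],.088);print("plate now",p.round(4).tolist(),((p[:,:2]-o)@u).round(4))
print("before: tray mid",(np.array([.518,-.229])-o)@u)
g=r["img"].min(2)[50:140,100:170];m=(g>190).astype(np.uint8);n,l,st,ce=cv2.connectedComponentsWithStats(m);i=1+st[1:,4].argmax()
b=ce[i]+[100,50];print(st[i],b,[onz(r,[b],z).round(4).tolist() for z in(.07,.076,.082)])
d=read_camera("side");b2=np.array([(314/427*160+210,520-300)]);b2=np.array([(314/427*160+210,(521-300)/293*110+110)])
b1=np.array([((597-385)/2.664+165,45/2.667+165)])
for z in(.07,.076,.082):print(z,onz(s,b1,z).round(4),onz(d,b2,z).round(4))
```

```text
base front [[0.3877, -0.1447, 0.014], [0.4041, -0.3316, 0.014]] 0.18765724688291793
u [0.99615081 0.08765594] origin [ 0.49054809 -0.22983759]
plate now [[0.5618, -0.2975, 0.088], [0.5544, -0.149, 0.088]] [0.065  0.0707]
before: tray mid 0.02741965836509885Traceback (most recent call last):
  File "<stdin>", line 8, in <module>
ValueError: attempt to get argmax of an empty sequence
```

Run:
```python
from h import *
r=read_camera("wrist")
g=cv2.cvtColor(r["img"],cv2.COLOR_RGB2GRAY)[50:140,100:170];m=(g>185).astype(np.uint8);n,l,st,ce=cv2.connectedComponentsWithStats(m);i=1+st[1:,4].argmax()
b=ce[i]+[100,50];print(st[i],b,[onz(r,[b],z).round(4).tolist() for z in(.07,.076,.082,.088,.094)])
e=onz(r,[b+[st[i][2]/2,0],b-[st[i][2]/2,0]],.08);print("diam@.08",np.linalg.norm(e[0]-e[1]));print(read_state()["position"])
```

```text
[11 20 20 36 68] [117.25        84.60294118] [[[0.4487, -0.0864, 0.07]], [[0.4484, -0.0894, 0.076]], [[0.4482, -0.0924, 0.082]], [[0.4479, -0.0954, 0.088]], [[0.4476, -0.0984, 0.094]]]
diam@.08 0.01772513771340606
[ 0.3662891  -0.24494068  0.19885655]
```

Run:
```python
from h import *
r=read_camera("wrist")
g=cv2.cvtColor(r["img"],cv2.COLOR_RGB2GRAY)[60:130,103:170]
for t in(150,165,175):
    m=(g>t).astype(np.uint8);n,l,st,ce=cv2.connectedComponentsWithStats(m);i=l[33,28]
    b=ce[i]+[103,60];print(t,st[i],b,[onz(r,[b],z).round(4)[0,:2].tolist() for z in(.07,.076,.082,.088)])
    e=onz(r,[b+[st[i][2]/2,0],b-[st[i][2]/2,0]],.08);print(np.linalg.norm(e[0]-e[1]))
```

```text
150 [   8    9   39   41 1207] [129.71913836  89.2079536 ] [[0.4458, -0.0978], [0.4456, -0.1006], [0.4454, -0.1033], [0.4452, -0.1061]]
0.0344528466275309
165 [   8   10   38   40 1154] [129.24350087  89.22790295] [[0.4457, -0.0973], [0.4455, -0.1001], [0.4453, -0.1029], [0.4451, -0.1057]]
0.03357798892535992
175 [   8   10   37   39 1127] [129.1472937  89.2404614] [[0.4457, -0.0973], [0.4455, -0.1], [0.4453, -0.1028], [0.4451, -0.1056]]
0.03269587751369182
```

```bash
python3 -m inch '[0.025,0.045,0,0,0,0, 0.05,0.09,0,0,0,0, 0.075,0.135,0,0,0,0, 0.079,0.143,-0.02,0,0,0, 0.079,0.143,-0.06,0,0,0, 0.079,0.143,-0.1,0,0,0, 0.079,0.143,-0.11,0,0,0, 0.079,0.143,-0.11,0,0,0]' && python3 -m inch '[0,0,-0.008,0,0,0, 0,0,-0.016,0,0,0, 0,0,-0.024,0,0,0, 0,0,-0.03,0,0,0, 0,0,-0.034,0,0,0, 0,0,-0.036,0,0,0, 0,0,-0.036,0,0,0]'
```

```text
clock: 21.95
position: [0.4455, -0.1024, 0.0904]
tool_rot: [[0.995, 0.105, -0.0], [0.105, -0.995, 0.0], [-0.0, -0.0, -1.0]]
ft_force: [0.4, 0.1, -0.0]
opening: -0.0003
finger_force: 0.0
clock: 22.82
position: [0.4455, -0.1023, 0.0542]
tool_rot: [[0.995, 0.105, 0.0], [0.105, -0.995, -0.0], [0.0, 0.0, -1.0]]
ft_force: [0.1, 0.6, -0.2]
opening: -0.0001
finger_force: 0.0
```

```bash
python3 -m inch '[0,0,-0.002,0,0,0, 0,0,-0.004,0,0,0, 0,0,-0.006,0,0,0]';python3 -m inch '[0,0,-0.001,0,0,0, 0,0,-0.003,0,0,0]';python3 -m inch '[0,0,-0.001,0,0,0, 0,0,-0.003,0,0,0]'
```

```text
clock: 23.2
position: [0.4458, -0.1024, 0.0485]
tool_rot: [[0.995, 0.105, 0.001], [0.105, -0.995, -0.0], [0.001, 0.0, -1.0]]
ft_force: [-0.9, 0.6, 4.8]
opening: 0.0
finger_force: 2.2
clock: 23.45
position: [0.446, -0.1025, 0.0474]
tool_rot: [[0.995, 0.105, 0.001], [0.105, -0.995, -0.001], [0.001, 0.001, -1.0]]
ft_force: [-12.2, 3.3, 28.1]
opening: -0.0002
finger_force: 14.1
clock: 23.7
position: [0.4462, -0.1026, 0.047]
tool_rot: [[0.994, 0.105, 0.001], [0.105, -0.994, -0.001], [0.001, 0.001, -1.0]]
ft_force: [-22.6, 6.5, 47.8]
opening: 0.0002
finger_force: 24.0
```

The button bottomed out: the force climbed steeply past 5 N with no further travel. I release it and back away, then take a final check.

```bash
python3 -m inch '[0,0,0.01,0,0,0, 0,0,0.04,0,0,0, 0,0,0.09,0,0,0, 0,0,0.14,0,0,0, -0.03,-0.02,0.18,0,0,0, -0.05,-0.05,0.2,0,0,0,-0.05,-0.05,0.2,0,0,0,-0.05,-0.05,0.2,0,0,0]'
python3 - <<'E'
from h import *
s=read_camera("scene");d=read_camera("side")
for c,r in(("scene",s),("side",d)):
  for n in("arch","tray_front","resin","scraper","jar","cup"):
    print(c,n,[(round(x["score"],2),np.round(np.array(x["extent"])*[560,420,560,420]).tolist()) for x in find_in(c,n)[:1]])
a=cv2.resize(s["img"][120:300,165:425],(780,540))
cv2.imwrite("pics/w9.png",a[:,:,::-1])
E
```

```text
clock: 24.7
position: [0.3954, -0.152, 0.2411]
tool_rot: [[0.995, 0.104, -0.001], [0.104, -0.995, 0.001], [-0.001, -0.001, -1.0]]
ft_force: [0.4, -0.4, -0.6]
opening: 0.0003
finger_force: 0.0
scene arch []
scene tray_front [(0.69, [216.0, 218.0, 49.0, 18.0])]
scene resin [(0.77, [293.0, 233.0, 23.0, 41.0])]
scene scraper [(0.78, [281.0, 184.0, 29.0, 51.0])]
scene jar [(0.55, [114.0, 214.0, 30.0, 38.0])]
scene cup []
side arch []
side tray_front [(0.92, [295.0, 169.0, 16.0, 42.0])]
side resin [(0.88, [252.0, 209.0, 29.0, 61.0])]
side scraper [(0.9, [326.0, 239.0, 79.0, 23.0])]
side jar [(0.63, [339.0, 118.0, 22.0, 36.0])]
side cup [(0.83, [283.0, 399.0, 42.0, 43.0])]
```

View pics/w9.png

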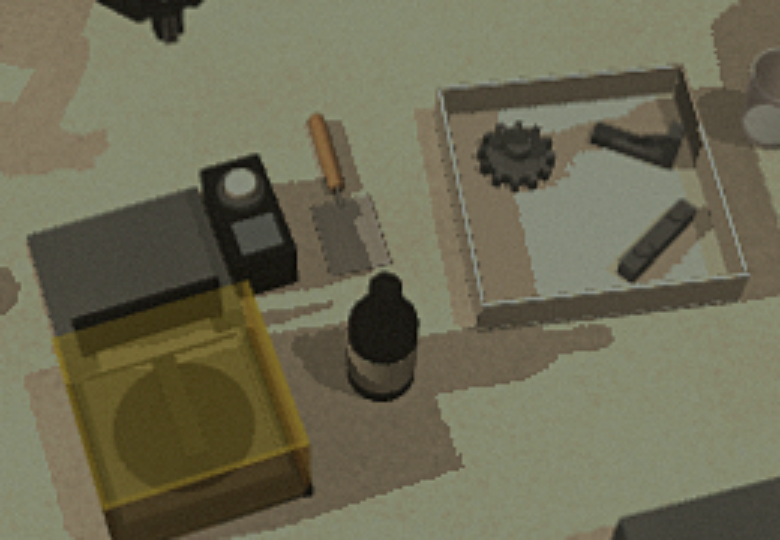

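The final view shows the tray home and the arch bar inside the hood at (185,415). The button is up, and the other prints and bystanders haven't moved.

```bash
python3 -c "
from rig import *
print(hand_in())"
```

```text
the job is handed in; nothing more can be done
None
```

The job is handed in at about 25 s: the arch was set upright on its feet mid-tray and shows under the hood in the final view, the tray was pushed home to its stop (up to 78 N at the wrist), the start button was pressed fully down and released, and the other prints and bystanders look unmoved.

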